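# Turn a rinsed canister upside down on the folding drying peg

## Robot

A 7-joint arm with a two-finger parallel gripper is mounted at the origin on the work surface. World frame = base frame: x ahead of the robot, y to its left, z up, the work surface at z = 0. Lengths are in mm, angles in rad, forces in N, time in s.
With the tool pointing down it reaches from about 350 to 900 mm from the base axis. Payload 7.2 kg.
Tool frame: the origin (TCP) lies between the finger pads; the fingertips stand 19 mm ahead of it and the grasp point (between the pads) is the TCP; z points along the fingers, y is the line along which they close (so a half turn about z gives the same grasp; the last joint's range is limited). The gripper opens to 88 mm and grips with 3 to 60 N. Pads are 20 mm wide; open, the fingers measure 115 mm over their backs; the gripper's body (75 mm by 178 mm) begins 61 mm behind the grasp point.
Start: joints at [1.222, 0.411, -0.013, 1.596, 0.006, 1.134, -0.082], TCP at [173.191, -600.528, 241.653] pointing down, gripper open.
Joint ranges: [-2.95, 2.95], [-0.29, 1.99], [-1.47, 1.44], [0.14, 2.54], [-1.03, 4.17], [0.13, 1.85], [-2.86, 2.86]. Speed limits (rad/s): [2.39, 2.39, 3.01, 3.01, 3.14, 3.14, 3.14].

## Interface

Orientations are given as a rotation vector (axis times angle).
In Python, from station import ctrl gives the robot as it stands.
- The arm moves only by the tool move_arm, never from a script. Its argument "deltas" is a list of rows, each an object with "claw": the opening, from 0 (shut) to 1 (fully open); "delta_pos": the shift along the world's x, y, z normalised to -1 to 1, where 1 is 0.1 m, a list of three; "twist": the turn, a rotation vector about the world's x, y, z normalised to -1 to 1, where 1 is 90 degrees, a list of three. In form: [{"claw": claw, "delta_pos": [x, y, z], "twist": [rx, ry, rz]}, ...]. A call has 1 to 5 rows; each row is the pose to reach, as a shift and turn from the pose commanded when the call began; what a row does not reach only later rows make up. A row lasts 1/10 s, in which the tool goes at most 50 mm and 8.59 degrees, less where a joint would pass 70% of its speed; a pose out of reach is approached as far as the arm can. A call with a number of a shift or a turn outside -1 to 1 is refused whole. A call with a gripper value outside its range is refused whole. The fingers move at their own pace and stop on an object; "squeeze" is the grip in N (left out, the last holds). Time passes only in rows, so rows that repeat a pose let the fingers close. It gives the time, the measured TCP pose, the force, the opening and the grip force at its end, in the units of the state.
- ctrl.get_obs(): the state, without advancing time (a new reading comes with each control period).
- ctrl.get_image(name): name is "scene" or "top" or "wrist"; returns the picture (400x640x3 uint8, blue, green, red); there is no depth.
- ctrl.camera_params(name): a dict with "K" (3x3 intrinsics, pixels), "dist_coeffs" ([k1, k2, p1, p2, k3] as OpenCV has them; the pictures are not rectified), "R" (3x3) and "t" (3): a world point X has camera coordinates R X + t; the wrist camera has in their place "T_tool_cam" (4x4, takes a point from camera to tool coordinates, whose origin is the TCP and whose axes are the flange's). Camera axes: x right, y down, z forward; pixel columns grow to the right and rows downward; lengths in mm; the calibration is good to about 2 mm. A picture is of the moment at which its call begins: read the wrist's pose just before it. camera_params takes no time and is no camera call.
- ctrl.job_done(): hands the job in; it is judged then, once.
Trained networks look in the newest picture that a camera, given by its name, has taken for a name from the list of things; names that differ only in an ending like _2 or _b are one class to them, and where a whole thing is asked for, a point or a joint stands for the part that bears it (a point fixed in the world has none). Each returns a list of dicts, best first, with "p" (0 to 1); they miss things now and then, are a little off and sometimes report something else, mostly with a low value. They report only what shows in the picture. A call takes as long as a camera call. They do not tell look-alikes from the thing itself.
- ctrl.trace(camera, thing): "mask" (400x640 bool, what is visible of it) and "uv" ([column, row] in pixels, amid what is visible of it).
- ctrl.tip_of(camera, thing): "uv" ([column, row] in pixels: a listed point, or the origin of a listed thing).
The state is a dict: "t": time; "joints": joint angles; "qd": joint speeds; "joint_efforts": joint torques, N m; "eef_pos": TCP position; "tool_rot": TCP orientation; "wrist_force": force on the tool from outside, world axes, zero at the start; "torque": the same for the moment, N m; "gripper_width": opening from 0.0 (shut) to 1.0 (fully open); "grip_force": force on a finger pad.
Only numpy, scipy, OpenCV 4.12 (cv2) and the standard library are available. Lean on these libraries where they do the work, as an engineer would, in place of code of your own. Each camera call takes 0.05 s, during which the arm holds its last target. There are 200 camera calls.

## Task

Put the rinsed square canister upside down on the drying peg to drip dry: fold the half-raised peg down flat, slide the canister mouth first all the way onto it, then swing the peg fully upright with its lever so that the canister stands mouth down, seated square on the seat plate. Leave the torch, the funnel and the little tray with its bulb standing where they are.

Things in the scene. Friction and masses are not known exactly. Their poses are not given: they have to be found in the camera images.
- rack: Fixed grey drying rack; origin on the work surface, z up, x from the drip tray towards the peg's hinge. Drip tray floor is 8 mm above the work surface, from x = -250 to +30 and y = -160 to +90 mm; lips (tops at 16 mm, 5 mm thick) on both long sides and at x = -250. Narrow hinge foot 130 mm wide from x = 30 to 115 mm.
- peg (a joint): Angle (rad) of the drying peg with its lever. 0 (hard stop): peg level, pointing to the rack's -x, its axis 45 mm above the tray floor like the lying canister's axis, lever upright. Grows as the peg swings up; pi/2 (hard stop): peg upright, lever level towards the rack's +x. Stiff hinge (0.4 N m friction), stays where left. Starts 0.35 to 0.95.
- peg_seat (a point): Centre of the seat plate's face, 15 mm from the hinge axis, where the peg begins; point x runs from tip to seat (down when the peg is upright). White plate 96 mm along the hinge, 88 mm the other way, 8 mm thick. White round tapered peg 85 mm long: radius 34 mm for the first 20 mm, 28 mm at 68 mm, 14 mm at the tip.
- peg_hinge (a point): Middle of the hinge axis, fixed on the rack at its x = 80, y = 0, z = 53 mm; the axis runs along the rack's y, between two steel cheeks at y = -59 and +59 mm (8 mm thick, 24 mm along x, tops 66 mm above the work surface).
- peg_tip (a point): Tip of the peg, on its axis, 100 mm from the hinge axis.
- lever_pad (a point): Point in the steel lever, 140 mm from the hinge axis, at right angles to the peg. Flat lever 12 mm thick (6 mm each side of this point), 20 mm wide, ending in a 50 x 50 mm pad from 112 to 162 mm off the hinge axis. Push the pad's face on the peg's side to swing the peg up.
- canister: Loose square steel canister lying on its side on the tray floor: 90 x 90 mm outside, 110 mm long, walls 3 mm, closed end 4 mm, other end open (inside 84 x 84 mm, 106 mm deep), about 0.17 kg. Origin: centre of its lying underside; x along its length to the mouth, z up as it lies. Too wide to grasp across.
- canister_mouth (a point): Centre of the canister's open rim, 55 mm along its x from the origin and 45 mm above the underside.
- canister_base (a point): Centre of the outside of the canister's closed end, 55 mm along -x from the origin and 45 mm above the underside.
- torch: Bystander: black torch standing on its head, 126 mm tall, 48 mm across at the foot; origin at the centre of its underside.
- funnel: Bystander: orange funnel standing mouth down, 95 mm tall, 80 mm across; origin at the centre of its underside.
- bulb_tray: Bystander: clear tray 85 x 85 x 35 mm with one brown bulb in it (top 55 mm); origin at the centre of its underside.
Mind the look-alikes: they are no part of the job. Of the things shaped like the canister, the steel one is meant.

How it is judged:
By the outcome, as a careful person would: the job done as asked, in the order asked, and still so for the second after the job is handed in, with the robot touching nothing.
It also fails if it takes over 72 s, if anything falls off the work surface, if the arm or the gripper's body presses on something with over 40 N, if the wrist force passes 120 N, or if a joint passes its speed limit or range.

## Working session

There is one attempt and no reset: what is moved stays moved. The work goes in short steps, Python scripts to look and compute and a tool call to move; the robot and the scene stay as the last step left them, time stands still between calls to the robot, and variables do not carry over. Pictures are saved under pics/ and viewed, at most 11 in all, crops included, and the job is handed in when it is done.

Besides the shell and the picture viewer there is one more tool, called after ">>>" in YAML: its name, and indented under it one key for each argument. move_arm: Moves the arm, as the interface text tells. Scaled input: -1 to 1 covers 0.1 m each way for a shift and 90 degrees each way for a turn. Its arguments: {"type":"object","properties":{"deltas":{"type":"array"},"squeeze":{"type":"number"}},"required":["deltas"]}

```bash
mkdir -p pics; ls; cat > h.py <<'E'
import numpy as np, cv2
from station import ctrl
def shot(cam,fn):
    im=np.array(ctrl.get_image(cam)); cv2.imwrite('pics/'+fn,im); return im
def ray(cam,uv):
    p=ctrl.camera_params(cam); R=np.array(p['R']);t=np.array(p['t']).ravel()
    n=cv2.undistortPoints(np.array([[uv]],float),np.array(p['K']),np.array(p['dist_coeffs']))[0,0]
    return -R.T@t, R.T@np.array([n[0],n[1],1])
def atz(cam,uv,z):
    c,d=ray(cam,uv); return c+d*(z-c[2])/d[2]
def tri(obs):
    A=np.zeros((3,3));b=np.zeros(3)
    for cam,uv in obs:
        c,d=ray(cam,uv);d=d/np.linalg.norm(d);P=np.eye(3)-np.outer(d,d);A+=P;b+=P@c
    return np.linalg.solve(A,b)
def proj(cam,X):
    p=ctrl.camera_params(cam)
    return cv2.projectPoints(np.array(X,float).reshape(-1,1,3),cv2.Rodrigues(np.array(p['R']))[0],np.array(p['t'],float),np.array(p['K']),np.array(p['dist_coeffs']))[0][:,0]
E
python3 - <<'E'
from h import *
np.set_printoptions(precision=1,suppress=True)
ims=[shot('scene','s0.png'),shot('top','t0.png')]
for c in ('top','scene'):
    print(c,ray(c,(320,200)))
    for n in ('rack','peg_seat','peg_hinge','peg_tip','lever_pad','canister','canister_mouth','canister_base','torch','funnel','bulb_tray'):
        try: print(n,[(np.round(d['uv']),round(d['p'],2)) for d in ctrl.tip_of(c,n)][:4])
        except Exception as e: print(n,e)
print(ctrl.get_obs())
E
```

```text
pics
top (array([ 550.6,    3. , 1403.8]), array([ 0.1, -0. , -1. ]))
rack [(array([305., 236.]), 0.83), (array([310., 159.]), 0.58)]
peg_seat [(array([284., 239.]), 0.89)]
peg_hinge [(array([280., 235.]), 0.75)]
peg_tip []
lever_pad [(array([250., 229.]), 0.95), (array([329., 222.]), 0.26)]
canister [(array([349., 222.]), 0.96), (array([438., 244.]), 0.88), (array([364., 147.]), 0.77), (array([436., 181.]), 0.71)]
canister_mouth [(array([328., 221.]), 0.96), (array([346., 132.]), 0.9), (array([448., 262.]), 0.61), (array([456., 193.]), 0.61)]
canister_base [(array([437., 225.]), 0.96), (array([430., 167.]), 0.96), (array([381., 150.]), 0.95), (array([206., 227.]), 0.29)]
torch [(array([204., 222.]), 0.73), (array([284., 236.]), 0.73), (array([308., 238.]), 0.49)]
funnel [(array([284., 236.]), 0.75), (array([250., 188.]), 0.59)]
bulb_tray [(array([309., 158.]), 0.58), (array([206., 226.]), 0.45)]
scene (array([1178.6, -380.9,  867.7]), array([-0.5,  0.4, -0.8]))
rack [(array([319., 196.]), 0.68)]
peg_seat [(array([337., 180.]), 0.58)]
peg_hinge [(array([338., 178.]), 0.69), (array([3
[... 397 characters left out ...]
e [(array([239., 300.]), 0.96), (array([299., 284.]), 0.83), (array([270., 213.]), 0.72), (array([366., 140.]), 0.2)]
torch [(array([401., 166.]), 0.65)]
funnel [(array([392., 205.]), 0.92), (array([362., 250.]), 0.63)]
bulb_tray [(array([362., 248.]), 0.86), (array([339., 177.]), 0.69)]
{'t': 1.2, 'joints': array([ 1.2,  0.4, -0. ,  1.6,  0. ,  1.1, -0.1]), 'qd': array([ 0., -0., -0., -0., -0., -0., -0.]), 'joint_efforts': array([ -0. , -58.8,   0.6, -29.1,  -0.1,   0. ,   0. ]), 'eef_pos': array([ 173.2, -600.5,  241.6]), 'tool_rot': array([-3.1, -0.4, -0. ]), 'wrist_force': array([-0.4,  0.1,  0.9]), 'torque': array([-0.,  0.,  0.]), 'grip_force': 0.0, 'gripper_width': 0.9978865122387558}
```

View pics/s0.png

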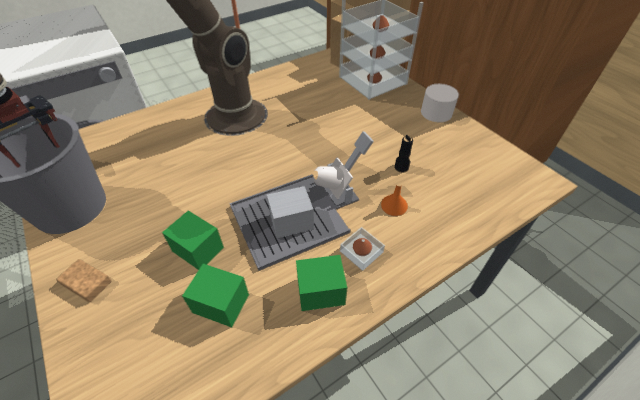

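View pics/t0.png

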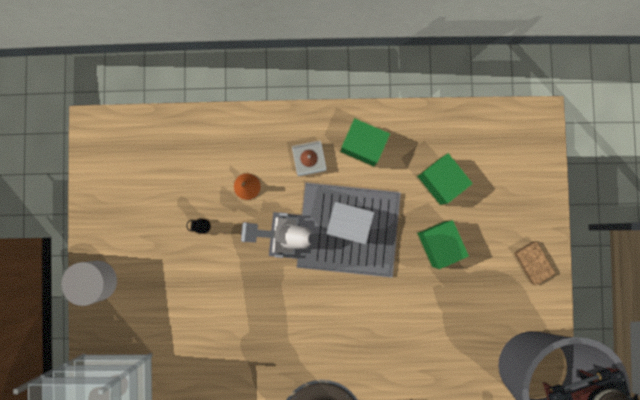

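The scene view shows the steel canister on the grey tray at (290,212), the peg half raised at (330,180), and its lever at (365,142). The green blocks are look-alikes. The top view shows the canister at (350,222) with some yaw, the peg at (295,236) and the lever pad at (250,231).

```bash
python3 - <<'E'
from h import *
np.set_printoptions(precision=1,suppress=True)
for c in ('top','scene'):
  for n in ('rack','canister','peg_tip','lever_pad','torch','funnel','bulb_tray'):
    for d in ctrl.trace(c,n)[:5]:
        m=d['mask'].astype(np.uint8)
        cs=max(cv2.findContours(m,0,2)[0],key=cv2.contourArea)
        r=cv2.boxPoints(cv2.minAreaRect(cs))
        print(c,n,round(d['p'],2),np.round(d['uv']),m.sum(),r.round(0).tolist())
        if n=='canister' and c=='top':
            print('  z98',[atz(c,q,98)[:2].round(0).tolist() for q in r])
        if n=='rack' and c=='top': print('  z16',[atz(c,q,16)[:2].round(0).tolist() for q in r])
print('lever',tri([('top',(250,229)),('scene',(365,142))]),'seat',tri([('top',(284,239)),('scene',(337,180))]),
 'hinge',atz('top',(280,235),53),atz('scene',(338,178),53))
print('tray corners',[atz('top',q,16)[:2] for q in [(304,184),(400,191),(394,276),(297,267)]])
print('can mouth',tri([('top',(328,221)),('scene',(307,204))]))
p=ctrl.camera_params('wrist');print(p)
im=cv2.imread('pics/t0.png')[130:290,180:420]
cv2.imwrite('pics/t0c.png',cv2.resize(im,None,fx=3.3,fy=3.3,interpolation=cv2.INTER_CUBIC))
E
```

```text
top rack 0.75 [328. 231.] 8626 [[239.0, 262.0], [248.0, 176.0], [401.0, 191.0], [392.0, 277.0]]
  z16 [[466.0, 232.0], [717.0, 204.0], [665.0, -243.0], [415.0, -212.0]]
top canister 0.95 [442. 182.] 1598 [[416.0, 176.0], [446.0, 151.0], [473.0, 184.0], [442.0, 208.0]]
  z98 [[699.0, -271.0], [766.0, -358.0], [674.0, -428.0], [608.0, -340.0]]
top canister 0.9 [363. 145.] 1425 [[339.0, 151.0], [353.0, 117.0], [390.0, 133.0], [376.0, 167.0]]
  z98 [[771.0, -61.0], [865.0, -103.0], [818.0, -205.0], [725.0, -162.0]]
top canister 0.89 [351. 223.] 1262 [[326.0, 232.0], [335.0, 201.0], [374.0, 212.0], [365.0, 243.0]]
  z98 [[548.0, -21.0], [632.0, -46.0], [600.0, -153.0], [516.0, -127.0]]
top canister 0.65 [443. 243.] 1595 [[416.0, 232.0], [451.0, 216.0], [469.0, 256.0], [434.0, 272.0]]
  z98 [[544.0, -268.0], [585.0, -366.0], [475.0, -411.0], [435.0, -314.0]]
top peg_tip 0.92 [282. 233.] 1347 [[240.0, 240.0], [251.0, 205.0], [314.0, 225.0], [303.0, 260.0]]
top lever_pad 0.6 [283. 234.] 1443 [[242.0, 216.0], [309.0, 216.0], [309.0, 253.0], [242.0, 253.0]]
top lever_pad 0.37 [351. 225.] 1306 
[... 1423 characters left out ...]
85.0], [413.0, 203.0], [393.0, 221.0]]
scene bulb_tray 0.81 [362. 246.] 1082 [[337.0, 249.0], [359.0, 223.0], [387.0, 247.0], [364.0, 273.0]]
lever [560.7 177.5 173. ] seat [532.5 101.4  35.1] hinge [542.5 108.6  53. ] [542.8 101.3  53. ]
tray corners [array([689.8,  39. ]), array([ 663.9, -241. ]), array([ 417.2, -217.2]), array([448.6,  63.7])]
can mouth [578.3 -30.4  50.4]
{'K': array([[352. ,   0. , 325.1],
       [  0. , 352. , 201.1],
       [  0. ,   0. ,   1. ]]), 'dist_coeffs': array([0., 0., 0., 0., 0.]), 'T_tool_cam': array([[  -0. ,   -1. ,   -0.3,   72.1],
       [   1. ,   -0. ,    0. ,   -0.6],
       [  -0. ,   -0.3,    1. , -143.2],
       [   0. ,    0. ,    0. ,    1. ]])}
```

View pics/t0c.png

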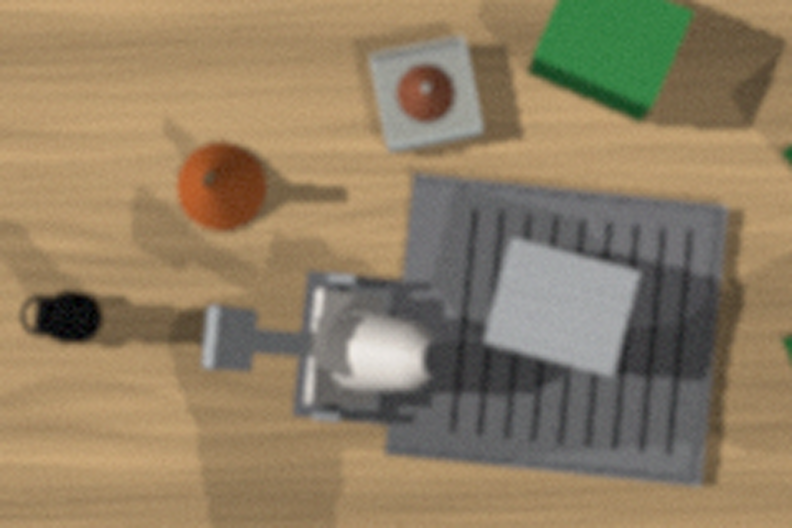

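The crop shows the canister top quad at roughly (490–640, 238–375), the tray corners, the peg, and the lever pad at (230,338). The torch is to the left of the pad at (75,318).

```bash
python3 - <<'E'
from h import *
np.set_printoptions(precision=3,suppress=True)
o=ctrl.get_obs(); print(o['t'],cv2.Rodrigues(np.array(o['tool_rot']))[0],o['eef_pos'],o['joints'])
f=lambda u,v:(180+u/3.3,130+v/3.3)
print('pail',atz('top',(560,350),200),'torch top',atz('top',f(72,316),126),'funnel',atz('top',f(222,188),30), 'torch',atz('scene',(403,171),0),'canister c',atz('top',f(562,307),98))
print(ctrl.camera_params('wrist')['T_tool_cam'])
E
```

```text
1.9 [[ 0.961  0.277 -0.   ]
 [ 0.277 -0.961 -0.   ]
 [-0.     0.    -1.   ]] [ 173.204 -600.531  241.651] [ 1.222  0.411 -0.013  1.596  0.006  1.134 -0.082]
pail [ 238.399 -605.722  200.   ] torch top [571.57 313.19 126.  ] funnel [683.023 203.144  30.   ] torch [594.263 331.025   0.   ] canister c [571.882 -87.99   98.   ]
[[  -0.      -0.963   -0.269   72.115]
 [   1.      -0.001    0.      -0.629]
 [  -0.      -0.269    0.963 -143.183]
 [   0.       0.       0.       1.   ]]
```

>>> move_arm:
  deltas:
    - {"claw": 0,"delta_pos": [0,0,0.5],"twist": [0,0,0]}
    - {"claw": 0,"delta_pos": [0,0,1],"twist": [0,0,0]}

```text
t: 2.1
eef_pos: [172.9, -599.7, 341.5]
tool_rot: [-3.107, -0.439, 0.001]
wrist_force: [-0.1, -0.9, 0.3]
gripper_width: 0.855
grip_force: 0.0
```

>>> move_arm:
  deltas:
    - {"claw": 0,"delta_pos": [0.6,0.97,0],"twist": [0,0,-0.08]}
    - {"claw": 0,"delta_pos": [0.6,0.97,0],"twist": [0,0,-0.08]}
    - {"claw": 0,"delta_pos": [0.6,0.97,0],"twist": [0,0,-0.08]}

```text
t: 2.4
eef_pos: [236.8, -499.6, 342.5]
tool_rot: [-3.131, -0.252, -0.004]
wrist_force: [0.4, 0.2, 0.6]
gripper_width: 0.59
grip_force: 0.0
```

>>> move_arm:
  deltas:
    - {"claw": 0,"delta_pos": [0.6,0.97,0],"twist": [0,0,-0.08]}
    - {"claw": 0,"delta_pos": [0.6,0.97,0],"twist": [0,0,-0.08]}
    - {"claw": 0,"delta_pos": [0.6,0.97,0],"twist": [0,0,-0.08]}

```text
t: 2.7
eef_pos: [296.2, -402.5, 342.0]
tool_rot: [-3.14, -0.056, -0.002]
wrist_force: [0.2, 0.1, -0.1]
gripper_width: 0.31
grip_force: 0.0
```

>>> move_arm:
  deltas:
    - {"claw": 0,"delta_pos": [0.6,0.97,0],"twist": [0,0,-0.08]}
    - {"claw": 0,"delta_pos": [0.6,0.97,0],"twist": [0,0,-0.08]}
    - {"claw": 0,"delta_pos": [0.6,0.97,0],"twist": [0,0,-0.08]}

```text
t: 3.0
eef_pos: [355.6, -305.8, 341.9]
tool_rot: [-3.138, 0.143, -0.002]
wrist_force: [-0.7, -0.7, -0.2]
gripper_width: 0.037
grip_force: 0.0
```

>>> move_arm:
  deltas:
    - {"claw": 0,"delta_pos": [0.6,0.97,0],"twist": [0,0,0]}
    - {"claw": 0,"delta_pos": [0.6,0.97,0],"twist": [0,0,0]}
    - {"claw": 0,"delta_pos": [0.6,0.97,0],"twist": [0,0,0]}

```text
t: 3.3
eef_pos: [415.5, -208.5, 341.9]
tool_rot: [-3.137, 0.142, -0.002]
wrist_force: [-0.1, -1.0, 0.4]
gripper_width: 0.008
grip_force: 0.0
```

>>> move_arm:
  deltas:
    - {"claw": 0,"delta_pos": [0.6,0.97,0],"twist": [0,0,0]}
    - {"claw": 0,"delta_pos": [0.6,0.97,0],"twist": [0,0,0]}
    - {"claw": 0,"delta_pos": [0.6,0.97,0],"twist": [0,0,0]}

```text
t: 3.6
eef_pos: [475.4, -111.2, 341.8]
tool_rot: [-3.137, 0.142, -0.002]
wrist_force: [-0.2, -1.2, -0.8]
gripper_width: 0.006
grip_force: 0.0
```

>>> move_arm:
  deltas:
    - {"claw": 0,"delta_pos": [0.6,0.97,0.3],"twist": [0,0,0]}
    - {"claw": 0,"delta_pos": [0.6,0.97,0.3],"twist": [0,0,0]}
    - {"claw": 0,"delta_pos": [0.6,0.97,0.3],"twist": [0,0,0]}
    - {"claw": 0,"delta_pos": [0.6,0.97,0.3],"twist": [0,0,0]}

```text
t: 4.0
eef_pos: [534.6, -16.2, 372.0]
tool_rot: [-3.137, 0.144, -0.001]
wrist_force: [-0.8, -0.3, -1.2]
gripper_width: 0.002
grip_force: 0.0
```

```bash
cat >> h.py <<'E'
def wcam():
    o=ctrl.get_obs(); T=np.eye(4);T[:3,:3]=cv2.Rodrigues(np.array(o['tool_rot']))[0];T[:3,3]=o['eef_pos']
    return T@np.array(ctrl.camera_params('wrist')['T_tool_cam'])
def wray(T,uv):
    p=ctrl.camera_params('wrist');n=cv2.undistortPoints(np.array([[uv]],float),np.array(p['K']),np.array(p['dist_coeffs']))[0,0]
    return T[:3,3],T[:3,:3]@np.array([n[0],n[1],1])
def watz(T,uv,z):
    c,d=wray(T,uv);return (c+d*(z-c[2])/d[2]).round(1)
def wproj(T,X):
    p=ctrl.camera_params('wrist');Ti=np.linalg.inv(T)
    return cv2.projectPoints(np.array(X,float).reshape(-1,1,3),cv2.Rodrigues(Ti[:3,:3])[0],Ti[:3,3],np.array(p['K']),np.array(p['dist_coeffs']))[0][:,0]
E
python3 - <<'E'
from h import *
np.set_printoptions(precision=3,suppress=True)
o=ctrl.get_obs();print(o['t'],o['eef_pos'],o['tool_rot'],o['joints'])
T=wcam();shot('wrist','w0.png');np.save('T0.npy',T)
for n in ('rack','canister','peg_tip','peg_seat','peg_hinge','lever_pad','canister_mouth','canister_base'):
    print(n,[(np.round(d['uv'],1),round(d['p'],2)) for d in ctrl.tip_of('wrist',n)][:4])
E
```

```text
4.0 [534.602 -16.189 371.957] [-3.137  0.144 -0.001] [ 0.34   0.207 -0.479  1.593  0.096  1.364 -1.813]
rack [(array([297.5, 154.5]), 0.78)]
canister [(array([370.3, 123.4]), 0.84), (array([577.7,   8.2]), 0.83), (array([556.6, 149.9]), 0.6)]
peg_tip [(array([290.9, 170.7]), 0.67)]
peg_seat [(array([246.3, 162.4]), 0.61)]
peg_hinge []
lever_pad [(array([126.9, 179.5]), 0.56)]
canister_mouth [(array([334.3, 118.2]), 0.88), (array([ 77.5, 147. ]), 0.47)]
canister_base [(array([567.8, 116.9]), 0.61)]
```

View pics/w0.png

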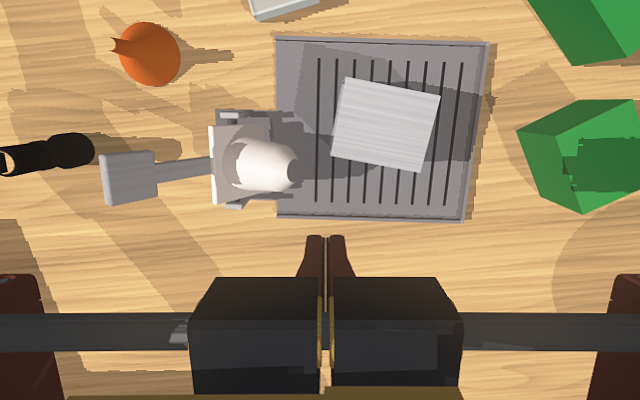

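The wrist view shows the tray corners near (277,37), (490,43), (463,222) and (278,216). The canister top corners are near (347,77), (440,96), (420,172) and (331,155), with the mouth facing the peg. The lever pad is at (103–155, 150–205).

```bash
cat >> h.py <<'E'
from scipy.optimize import least_squares
def fit2(T,loc,uv,z):
    """fit x,y,yaw of planar points loc (mm) at height z"""
    loc=np.array(loc,float);uv=np.array(uv,float)
    def X(p):
        c,s=np.cos(p[2]),np.sin(p[2]);return np.c_[loc@np.array([[c,s],[-s,c]])+p[:2],np.full(len(loc),z)]
    w=np.array([watz(T,q,z)[:2] for q in uv]);d=w[1]-w[0];l=loc[1]-loc[0]
    r=least_squares(lambda p:(wproj(T,X(p))-uv).ravel(),[*w.mean(0),np.arctan2(d[1],d[0])-np.arctan2(l[1],l[0])])
    return r.x,r.fun
E
python3 - <<'E'
from h import *
np.set_printoptions(precision=2,suppress=True)
T=np.load('T0.npy')
p,f=fit2(T,[(30,-160),(-250,-160),(-250,90),(30,90)],[(277,37),(490,43),(463,222),(278,216)],16);print('rack',p,f)
q,g=fit2(T,[(55,-45),(-55,-45),(-55,45),(55,45)],[(347,77),(440,96),(420,172),(331,155)],98);print('can',q,g)
c,s=np.cos(p[2]),np.sin(p[2]);R=np.array([[c,-s],[s,c]])
print('can in rack',R.T@(q[:2]-p[:2]),np.degrees(q[2]-p[2]))
H=p[:2]+R@[80,0];print('hinge',H,'rx',R[:,0],'ry',R[:,1])
# lever pad end corners: fit angle
im=cv2.imread('pics/w0.png')
for th in np.arange(.35,.96,.1):
    e=[]
    for r_,y in((162,-25),(162,25),(112,-25),(112,25)):
        xz=np.array([np.sin(th),np.cos(th)])*r_+np.array([-np.cos(th),np.sin(th)])*6
        w=p[:2]+R@[80+xz[0],y];e.append([*w,53+xz[1]])
    print(round(th,2),wproj(T,e).round(0).tolist())
for a in ('torch','funnel'): print(a,[ (watz(T,d['uv'],0),d['p']) for d in ctrl.tip_of('wrist',a)])
E
```

```text
rack [533.78  23.62  -4.84] [-1.34 -1.83  1.25 -1.    1.24  1.96 -1.16  2.26]
can [574.03 -88.66  -5.  ] [-0.96 -0.61  1.22 -0.27  0.29  0.71 -0.56  0.42]
can in rack [-106.47  -53.78] -9.124492629855212
hinge [543.65 103.01] rx [0.12 0.99] ry [-0.99  0.12]
0.35 [[133.0, 159.0], [139.0, 213.0], [175.0, 152.0], [179.0, 200.0]]
0.45 [[119.0, 157.0], [126.0, 211.0], [166.0, 151.0], [170.0, 199.0]]
0.55 [[107.0, 156.0], [114.0, 208.0], [158.0, 150.0], [162.0, 197.0]]
0.65 [[98.0, 154.0], [105.0, 205.0], [151.0, 149.0], [156.0, 196.0]]
0.75 [[90.0, 152.0], [98.0, 202.0], [146.0, 148.0], [150.0, 194.0]]
0.85 [[86.0, 150.0], [93.0, 199.0], [141.0, 147.0], [146.0, 192.0]]
0.95 [[83.0, 148.0], [90.0, 195.0], [138.0, 146.0], [143.0, 190.0]]
torch [(array([572.6, 343. ,   0. ]), 0.62)]
funnel [(array([683. , 206.3,   0. ]), 0.69)]
```

>>> move_arm:
  deltas:
    - {"claw": 0,"delta_pos": [0.08,0.81,0],"twist": [0,0,-0.023]}
    - {"claw": 0,"delta_pos": [0.08,0.81,0],"twist": [0,0,-0.023]}

```text
t: 4.75
eef_pos: [541.1, 64.3, 371.9]
tool_rot: [-3.134, 0.21, -0.001]
wrist_force: [0.1, 0.3, -0.2]
gripper_width: 0.007
grip_force: 0.0
```

>>> move_arm:
  deltas:
    - {"claw": 0,"delta_pos": [0.08,0.81,0],"twist": [0,0,0]}
    - {"claw": 0,"delta_pos": [0.08,0.81,0],"twist": [0,0,0]}

```text
t: 4.95
eef_pos: [548.8, 146.8, 371.8]
tool_rot: [-3.134, 0.204, -0.0]
wrist_force: [1.0, 0.2, -0.2]
gripper_width: 0.005
grip_force: 0.0
```

>>> move_arm:
  deltas:
    - {"claw": 0,"delta_pos": [0.09,0.81,0],"twist": [0,0,0]}
    - {"claw": 0,"delta_pos": [0.09,0.81,0],"twist": [0,0,0]}
    - {"claw": 0,"delta_pos": [0.09,0.81,-0.45],"twist": [0,0,0]}
    - {"claw": 0,"delta_pos": [0.09,0.81,-0.95],"twist": [0,0,0]}

```text
t: 5.35
eef_pos: [558.7, 226.7, 277.0]
tool_rot: [-3.133, 0.204, -0.006]
wrist_force: [0.6, -0.2, -0.9]
gripper_width: 0.006
grip_force: 0.0
```

>>> move_arm:
  deltas:
    - {"claw": 0,"delta_pos": [0,0,-0.45],"twist": [0,0,0]}
    - {"claw": 0,"delta_pos": [0,0,-0.9],"twist": [0,0,0]}
    - {"claw": 0,"delta_pos": [0,0,-0.9],"twist": [0,0,0]}

```text
t: 5.65
eef_pos: [555.2, 222.4, 180.9]
tool_rot: [3.13, -0.207, -0.014]
wrist_force: [-0.7, -0.9, -0.9]
gripper_width: 0.004
grip_force: 0.0
```

>>> move_arm:
  deltas:
    - {"claw": 0,"delta_pos": [-0.03,-0.2,0],"twist": [0,0,0]}
    - {"claw": 0,"delta_pos": [-0.05,-0.4,0],"twist": [0,0,0]}
    - {"claw": 0,"delta_pos": [-0.08,-0.6,0],"twist": [0,0,0]}

```text
t: 5.95
eef_pos: [552.2, 167.2, 190.8]
tool_rot: [-3.13, 0.204, -0.009]
wrist_force: [0.9, 3.5, 4.4]
gripper_width: 0.007
grip_force: 2.2
```

>>> move_arm:
  deltas:
    - {"claw": 0,"delta_pos": [-0.02,-0.15,0],"twist": [0,0,0]}
    - {"claw": 0,"delta_pos": [-0.04,-0.3,0],"twist": [0,0,0]}
    - {"claw": 0,"delta_pos": [-0.05,-0.37,0],"twist": [0,0,0]}

```text
t: 6.25
eef_pos: [545.7, 126.0, 187.8]
tool_rot: [3.134, -0.21, 0.002]
wrist_force: [0.6, 2.3, 2.2]
gripper_width: 0.004
grip_force: 1.2
```

```bash
python3 - <<'E'
from h import *
np.set_printoptions(precision=2,suppress=True)
o=ctrl.get_obs();print(o['t'],o['eef_pos'],o['tool_rot'],o['wrist_force'],o['joints'])
shot('scene','s1.png')
for n in('lever_pad','peg_tip'): print(n,[(d['uv'],d['p']) for d in ctrl.tip_of('scene',n)])
H=np.array([543.65,103.01]);rx=np.array([.127,.992])
for th in (0,.05,.1,.2): 
  a=[*(H+rx*140*np.sin(th)),53+140*np.cos(th)];b=[*(H-rx*100*np.cos(th)),53+100*np.sin(th)];print(th,proj('scene',[a,b]).round(1).tolist())
E
```

```text
6.25 [545.67 125.99 187.78] [ 3.13 -0.21  0.  ] [0.63 2.29 2.24] [ 0.11  0.41 -0.55  1.79  0.25  1.01 -2.24]
lever_pad [([346.5, 146.0], 0.9), ([306.0, 205.6], 0.61)]
peg_tip [([312.0, 187.6], 0.64)]
0 [[340.3, 142.8], [309.1, 188.5]]
0.05 [[342.5, 142.2], [309.1, 187.4]]
0.1 [[344.7, 141.6], [309.2, 186.2]]
0.2 [[349.0, 140.7], [309.6, 183.8]]
```

>>> move_arm:
  deltas:
    - {"claw": 0,"delta_pos": [-0.005,-0.04,0],"twist": [0,0,0]}
    - {"claw": 0,"delta_pos": [-0.01,-0.07,0],"twist": [0,0,0]}
    - {"claw": 0,"delta_pos": [-0.01,-0.07,0],"twist": [0,0,0]}

```text
t: 6.7
eef_pos: [544.2, 123.4, 186.5]
tool_rot: [-3.131, 0.203, -0.001]
wrist_force: [1.8, 7.3, -2.3]
gripper_width: 0.005
grip_force: 3.8
```

>>> move_arm:
  deltas:
    - {"claw": 0,"delta_pos": [-0.005,-0.05,0],"twist": [0,0,0]}
    - {"claw": 0,"delta_pos": [-0.005,-0.05,0],"twist": [0,0,0]}

```text
t: 6.9
eef_pos: [544.1, 123.1, 186.7]
tool_rot: [-3.125, 0.197, -0.003]
wrist_force: [5.2, 20.2, -9.1]
gripper_width: 0.004
grip_force: 9.7
```

>>> move_arm:
  deltas:
    - {"claw": 0,"delta_pos": [0.03,0.3,0],"twist": [0,0,0]}
    - {"claw": 0,"delta_pos": [0.03,0.3,0.5],"twist": [0,0,0]}
    - {"claw": 0,"delta_pos": [0.03,0.3,1],"twist": [0,0,0]}

```text
t: 7.2
eef_pos: [545.3, 146.4, 286.1]
tool_rot: [3.134, -0.203, -0.008]
wrist_force: [2.3, -0.7, 0.4]
gripper_width: 0.007
grip_force: 0.0
```

>>> move_arm:
  deltas:
    - {"claw": 0.7,"delta_pos": [0.4,0,0.2],"twist": [0,0,0]}
    - {"claw": 0.7,"delta_pos": [0.4,-0.5,0.2],"twist": [0,0,0]}
    - {"claw": 0.7,"delta_pos": [0.4,-1,0.2],"twist": [0,0,0]}

```text
t: 7.5
eef_pos: [587.3, 46.1, 306.6]
tool_rot: [-3.134, 0.201, 0.0]
wrist_force: [0.3, -1.5, -0.7]
gripper_width: 0.238
grip_force: 0.0
```

>>> move_arm:
  deltas:
    - {"claw": 0.7,"delta_pos": [0.3,-0.5,0],"twist": [0,0,0]}
    - {"claw": 0.7,"delta_pos": [0.6,-1,0],"twist": [0,0,0]}
    - {"claw": 0.7,"delta_pos": [0.6,-1,0],"twist": [0,0,0]}
    - {"claw": 0.7,"delta_pos": [0.6,-1,0],"twist": [0,0,0]}

```text
t: 7.9
eef_pos: [647.1, -57.8, 305.1]
tool_rot: [3.134, -0.215, -0.003]
wrist_force: [0.1, -0.1, -0.8]
gripper_width: 0.604
grip_force: 0.0
```

```bash
cat >> h.py <<'E'
H=np.array([543.65,103.01]);RX=np.array([.127,.992]);RY=np.array([-.992,.127])
def torack(w): d=np.array(w[:2])-H; return np.round([80+d@RX,d@RY],1)
def toworld(x,y): return H+RX*(x-80)+RY*y
E
python3 - <<'E'
from h import *
np.set_printoptions(precision=2,suppress=True)
o=ctrl.get_obs();print(o['t'],o['eef_pos'],o['tool_rot'],o['wrist_force'])
T=wcam();shot('wrist','w1.png');np.save('T1.npy',T)
print('exp peg tip',wproj(T,[*toworld(-20,0),53]),'canister',wproj(T,[[574,-88.7,98]]))
E
```

```text
7.9 [647.12 -57.83 305.1 ] [ 3.13 -0.21 -0.  ] [ 0.05 -0.11 -0.83]
exp peg tip [[288.12 267.42]] canister [[362.96 239.09]]
```

View pics/w1.png

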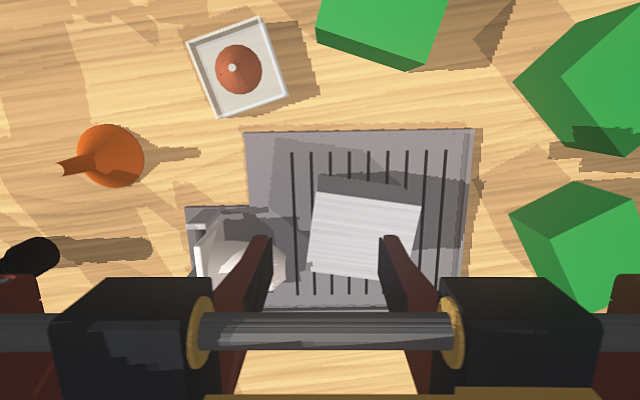

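The wrist view shows the peg now level at about (250,265), with the canister undisturbed at (365,235). The space on the far side of the canister is free.

>>> move_arm:
  deltas:
    - {"claw": 0.7,"delta_pos": [0,-0.4,0],"twist": [0,0,0]}
    - {"claw": 0.7,"delta_pos": [0,-0.4,-0.45],"twist": [0,0,0]}
    - {"claw": 0.7,"delta_pos": [0,-0.4,-0.9],"twist": [0,0,0]}

```text
t: 8.25
eef_pos: [646.9, -93.0, 217.1]
tool_rot: [-3.134, 0.206, -0.005]
wrist_force: [0.9, -0.3, -1.7]
gripper_width: 0.703
grip_force: 0.0
```

>>> move_arm:
  deltas:
    - {"claw": 0.7,"delta_pos": [0,0,-0.4],"twist": [0,0,0]}
    - {"claw": 0.7,"delta_pos": [0,0,-0.8],"twist": [0,0,0]}

```text
t: 8.45
eef_pos: [646.0, -91.3, 135.6]
tool_rot: [-3.134, 0.202, 0.0]
wrist_force: [0.1, -0.5, 0.9]
gripper_width: 0.702
grip_force: 0.0
```

>>> move_arm:
  deltas:
    - {"claw": 0.7,"delta_pos": [0,0,-0.35],"twist": [0,0,0]}
    - {"claw": 0.7,"delta_pos": [0,0,-0.75],"twist": [0,0,0]}
    - {"claw": 0.7,"delta_pos": [0,0,-0.75],"twist": [0,0,0]}
    - {"claw": 0.7,"delta_pos": [0,0,-0.75],"twist": [0,0,0]}

```text
t: 8.85
eef_pos: [646.4, -92.3, 62.3]
tool_rot: [-3.134, 0.204, 0.002]
wrist_force: [0.3, -0.7, 0.9]
gripper_width: 0.7
grip_force: 0.0
```

```bash
python3 - <<'E'
from h import *
o=ctrl.get_obs();print(o['t'],o['eef_pos'],o['tool_rot'],torack(o['eef_pos']),o['wrist_force'])
E
```

```text
8.85 [646.44376564 -92.26485863  62.2572108 ] [-3.13386975e+00  2.03702199e-01  1.66336267e-03] [-100.7 -126.8] [ 0.29358558 -0.65312345  0.86987182]
```

>>> move_arm:
  deltas:
    - {"claw": 0.7,"delta_pos": [-0.1,0.013,0],"twist": [0,0,0]}
    - {"claw": 0.7,"delta_pos": [-0.18,0.023,0],"twist": [0,0,0]}
    - {"claw": 0.7,"delta_pos": [-0.26,0.033,0],"twist": [0,0,0]}
    - {"claw": 0.7,"delta_pos": [-0.34,0.043,0],"twist": [0,0,0]}
    - {"claw": 0.7,"delta_pos": [-0.42,0.053,0],"twist": [0,0,0]}

```text
t: 9.35
eef_pos: [605.0, -89.5, 62.9]
tool_rot: [3.134, -0.208, 0.004]
wrist_force: [2.7, -0.3, 2.5]
gripper_width: 0.697
grip_force: 1.4
```

>>> move_arm:
  deltas:
    - {"claw": 0.7,"delta_pos": [-0.08,0.01,0],"twist": [0,0,0]}
    - {"claw": 0.7,"delta_pos": [-0.16,0.02,0],"twist": [0,0,0]}
    - {"claw": 0.7,"delta_pos": [-0.22,0.03,0],"twist": [0,0,0]}
    - {"claw": 0.7,"delta_pos": [-0.28,0.036,0],"twist": [0,0,0]}
    - {"claw": 0.7,"delta_pos": [-0.28,0.036,0],"twist": [0,0,0]}

```text
t: 9.85
eef_pos: [575.3, -85.5, 61.3]
tool_rot: [3.135, -0.208, -0.003]
wrist_force: [-0.4, -0.2, 0.3]
gripper_width: 0.699
grip_force: 0.0
```

```bash
python3 - <<'E'
from h import *
np.set_printoptions(precision=2,suppress=True)
o=ctrl.get_obs();print(o['t'],o['eef_pos'],o['tool_rot'],torack(o['eef_pos']),o['wrist_force'])
shot('top','t2.png')
for d in ctrl.trace('top','canister'):
    cs=max(cv2.findContours(d['mask'].astype(np.uint8),0,2)[0],key=cv2.contourArea)
    r=cv2.boxPoints(cv2.minAreaRect(cs))
    print(d['p'],torack(atz('top',d['uv'],98)),[torack(atz('top',q,98)).tolist() for q in r])
E
```

```text
9.85 [575.28 -85.54  61.31] [ 3.13 -0.21 -0.  ] [-103.   -55.3] [-0.44 -0.17  0.3 ]
0.83 [-116.7 -279.9] [[-51.9, -245.1], [-84.5, -347.2], [-192.7, -312.0], [-159.7, -210.2]]
0.81 [-340.9 -194.7] [[-272.9, -200.2], [-353.6, -277.1], [-429.8, -196.2], [-349.0, -119.7]]
0.56 [-66.9  33.8] [[-42.6, -17.9], [-97.1, -23.9], [-104.6, 46.7], [-50.3, 52.6]]
```

>>> move_arm:
  deltas:
    - {"claw": 0.7,"delta_pos": [0.3,-0.04,0],"twist": [0,0,0]}
    - {"claw": 0.7,"delta_pos": [0.6,-0.08,0.3],"twist": [0,0,0]}
    - {"claw": 0.7,"delta_pos": [0.6,-0.08,0.8],"twist": [0,0,0]}
    - {"claw": 0.7,"delta_pos": [0.6,-0.08,1],"twist": [0,0,0]}

```text
t: 10.35
eef_pos: [638.5, -93.3, 164.8]
tool_rot: [-3.134, 0.208, -0.005]
wrist_force: [-0.5, -0.0, -0.1]
gripper_width: 0.701
grip_force: 0.0
```

>>> move_arm:
  deltas:
    - {"claw": 0.6,"delta_pos": [0,0,0.5],"twist": [0,0,0]}
    - {"claw": 0.6,"delta_pos": [0,0,1],"twist": [0,0,0]}
    - {"claw": 0.6,"delta_pos": [0,0,1],"twist": [0,0,0]}

```text
t: 10.65
eef_pos: [639.5, -93.2, 268.8]
tool_rot: [3.134, -0.208, 0.015]
wrist_force: [0.8, -0.9, 0.3]
gripper_width: 0.6
grip_force: 0.0
```

```bash
python3 - <<'E'
from h import *
np.set_printoptions(precision=2,suppress=True)
o=ctrl.get_obs();print(o['t'],o['eef_pos'],o['tool_rot'],o['wrist_force'],o['joints'])
T=wcam();im=shot('wrist','w2.png');np.save('T2.npy',T)
cv2.imwrite('pics/w2c.png',cv2.resize(im[120:320,160:480],None,fx=2.5,fy=2.5,interpolation=cv2.INTER_CUBIC))
print('exp peg tip',wproj(T,[*toworld(-20,0),53]),'canister nominal',wproj(T,[[*toworld(-103+a,b),98] for a,b in((55,-45),(-55,-45),(-55,45),(55,45))]))
E
```

```text
10.65 [639.51 -93.22 268.76] [ 3.13 -0.21  0.02] [ 0.81 -0.86  0.31] [ 0.4   0.47 -0.48  1.49  0.22  1.23 -1.81]
exp peg tip [[252.42 282.22]] canister nominal [[269.38 262.29]
 [382.86 261.72]
 [379.76 342.12]
 [273.3  342.63]]
```

View pics/w2c.png

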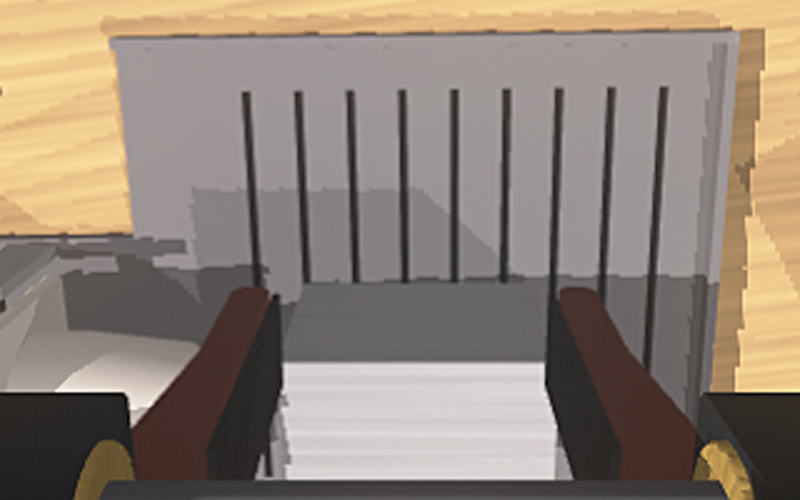

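>>> move_arm:
  deltas:
    - {"claw": 0.6,"delta_pos": [-0.2,-0.1,0],"twist": [0,0,0.09]}
    - {"claw": 0.6,"delta_pos": [-0.3,-0.2,0],"twist": [0,0,0.18]}
    - {"claw": 0.6,"delta_pos": [-0.5,-0.3,0],"twist": [0,0,0.27]}
    - {"claw": 0.6,"delta_pos": [-0.65,-0.36,0],"twist": [0,0,0.36]}
    - {"claw": 0.6,"delta_pos": [-0.65,-0.36,0],"twist": [0,0,0.45]}

```text
t: 11.2
eef_pos: [569.0, -131.1, 259.7]
tool_rot: [-3.01, -0.896, 0.007]
wrist_force: [-1.2, 1.2, 0.1]
gripper_width: 0.599
grip_force: 0.0
```

>>> move_arm:
  deltas:
    - {"claw": 0.6,"delta_pos": [-0.2,-0.1,0],"twist": [0,0,0.09]}
    - {"claw": 0.6,"delta_pos": [-0.3,-0.2,0],"twist": [0,0,0.18]}
    - {"claw": 0.6,"delta_pos": [-0.5,-0.3,0],"twist": [0,0,0.27]}
    - {"claw": 0.6,"delta_pos": [-0.65,-0.36,0],"twist": [0,0,0.36]}
    - {"claw": 0.6,"delta_pos": [-0.65,-0.36,0],"twist": [0,0,0.45]}

```text
t: 11.7
eef_pos: [503.9, -166.9, 259.7]
tool_rot: [-2.513, -1.881, 0.005]
wrist_force: [1.0, 0.3, -0.2]
gripper_width: 0.599
grip_force: 0.0
```

>>> move_arm:
  deltas:
    - {"claw": 0.6,"delta_pos": [0,0,0],"twist": [0,0,0.09]}
    - {"claw": 0.6,"delta_pos": [0,0,0],"twist": [0,0,0.103]}
    - {"claw": 0.6,"delta_pos": [0,0,0],"twist": [0,0,0.103]}
    - {"claw": 0.6,"delta_pos": [0,0,0],"twist": [0,0,0.103]}
    - {"claw": 0.6,"delta_pos": [0,0,0],"twist": [0,0,0.103]}

```text
t: 12.2
eef_pos: [506.6, -165.4, 261.4]
tool_rot: [-2.36, -2.073, 0.0]
wrist_force: [0.2, 0.1, 0.3]
gripper_width: 0.601
grip_force: 0.0
```

```bash
python3 - <<'E'
from h import *
np.set_printoptions(precision=2,suppress=True)
o=ctrl.get_obs();print(o['t'],o['eef_pos'],torack(o['eef_pos']),o['tool_rot'],o['wrist_force'],o['joints'],np.degrees(2*np.arctan2(o['tool_rot'][1],o['tool_rot'][0])))
T=wcam();im=shot('wrist','w3.png');np.save('T3.npy',T)
print('exp peg tip',wproj(T,[*toworld(-20,0),53]),'canister nominal',wproj(T,[[*toworld(-103+a,b),98] for a,b in((55,-45),(-55,-45),(-55,45),(55,45))]))
E
```

```text
12.2 [ 506.64 -165.45  261.36] [-191.     2.6] [-2.36 -2.07  0.  ] [0.22 0.07 0.28] [ 0.87  0.34 -0.82  1.75  0.27  1.16 -0.15] -277.4085938727522
exp peg tip [[329.44 -12.64]] canister nominal [[387.66   9.7 ]
 [381.65 151.  ]
 [278.07 151.24]
 [272.45  10.06]]
```

View pics/w3.png

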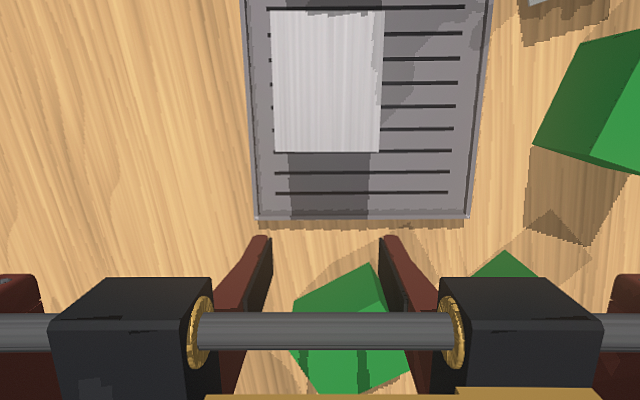

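The wrist view shows the canister square to the tray, with corners near (270,10), (383,10), (379,152) and (275,152), within about 3 mm of the peg line. The fingers are behind its closed end.

>>> move_arm:
  deltas:
    - {"claw": 0.6,"delta_pos": [0,0,-0.45],"twist": [0,0,0]}
    - {"claw": 0.6,"delta_pos": [0,0,-0.9],"twist": [0,0,0]}
    - {"claw": 0.6,"delta_pos": [0,0,-1],"twist": [0,0,0]}

```text
t: 12.55
eef_pos: [504.1, -165.3, 157.8]
tool_rot: [-2.355, -2.071, 0.005]
wrist_force: [0.1, -0.1, 0.2]
gripper_width: 0.599
grip_force: 0.0
```

>>> move_arm:
  deltas:
    - {"claw": 0.6,"delta_pos": [0,0,-0.4],"twist": [0,0,0]}
    - {"claw": 0.6,"delta_pos": [0,0,-0.8],"twist": [0,0,0]}
    - {"claw": 0.6,"delta_pos": [0,0,-1],"twist": [0,0,0]}
    - {"claw": 0.6,"delta_pos": [0,0,-1.0],"twist": [0,0,0]}
    - {"claw": 0.6,"delta_pos": [0,0,-1.0],"twist": [0,0,0]}

```text
t: 13.05
eef_pos: [507.7, -165.5, 63.0]
tool_rot: [2.358, 2.075, 0.001]
wrist_force: [-0.1, 1.1, -0.1]
gripper_width: 0.599
grip_force: 0.0
```

```bash
python3 - <<'E'
from h import *
np.set_printoptions(precision=2,suppress=True)
o=ctrl.get_obs();print(o['t'],o['eef_pos'],torack(o['eef_pos']),o['tool_rot'],o['wrist_force'])
T=np.load('T3.npy');print('tray',wproj(T,[[*toworld(-250,90),16],[*toworld(-250,-160),16]]))
E
```

```text
13.05 [ 507.72 -165.52   62.98] [-190.9    1.5] [2.36 2.07 0.  ] [-0.06  1.14 -0.07]
tray [[251.54 221.16]
 [466.81 220.76]]
```

```bash
python3 - <<'E'
from h import *
np.set_printoptions(precision=1,suppress=True)
T=np.load('T0.npy')
e=[[*toworld(80+a,y),66] for y in(-63,-55,55,63) for a in (-12,12)]
print(wproj(T,e))
seat=[[*toworld(80-12*0,y),53] for y in (-48,48)]
im=cv2.imread('pics/w0.png')[90:230,90:350]
big=cv2.resize(im,None,fx=3,fy=3,interpolation=cv2.INTER_CUBIC)
for q in wproj(T,e): cv2.circle(big,tuple(int(v) for v in (q-[90,90])*3+1),3,(0,0,255),1)
# peg/plate outline at th=.62
th=.62;u=np.array([-np.cos(th),np.sin(th)]);l=np.array([np.sin(th),np.cos(th)])
pts=[]
for d,y,s in [(15,-48,44),(15,48,44),(15,-48,-44),(15,48,-44),(100,0,0)]:
    v=u*d+l*s;pts.append([*toworld(80+v[0],y),53+v[1]])
for r in (112,162):
  for y in(-25,25):
    v=l*r+u*6;pts.append([*toworld(80+v[0],y),53+v[1]])
for q in wproj(T,pts): cv2.circle(big,tuple(int(v) for v in (q-[90,90])*3+1),3,(255,0,0),2)
cv2.imwrite('pics/w0z.png',big)
E
```

```text
[[240.2 112.5]
 [220.6 111.7]
 [240.4 119.2]
 [220.9 118.4]
 [242.9 204.2]
 [224.7 203.6]
 [243.  210. ]
 [224.9 209.4]]
```

View pics/w0z.png

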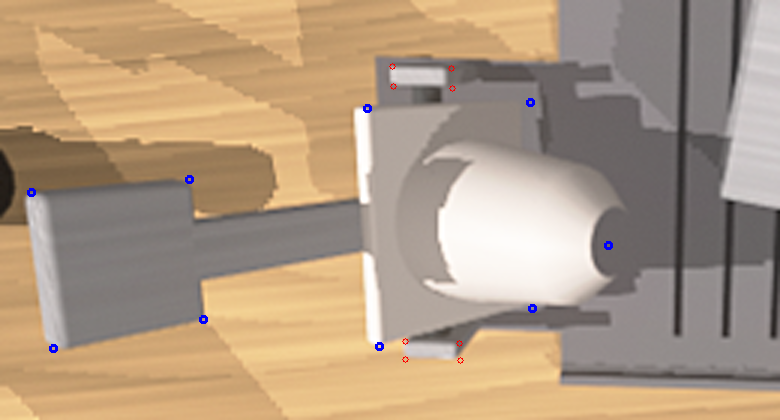

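The overlay of my rack and peg model lands on the cheeks, plate and lever within about 1 px. So the peg line is right, and the canister is within about 3 mm of it.

>>> move_arm:
  deltas:
    - {"claw": 0.6,"delta_pos": [0.015,0.12,-0.03],"twist": [0,0,0]}
    - {"claw": 0.6,"delta_pos": [0.03,0.24,-0.05],"twist": [0,0,0]}
    - {"claw": 0.6,"delta_pos": [0.043,0.34,-0.05],"twist": [0,0,0]}
    - {"claw": 0.6,"delta_pos": [0.055,0.44,-0.05],"twist": [0,0,0]}
    - {"claw": 0.6,"delta_pos": [0.07,0.54,-0.05],"twist": [0,0,0]}

```text
t: 13.55
eef_pos: [514.0, -110.9, 57.1]
tool_rot: [2.358, 2.075, -0.0]
wrist_force: [-0.3, -2.5, 2.4]
gripper_width: 0.603
grip_force: 1.4
```

>>> move_arm:
  deltas:
    - {"claw": 0.6,"delta_pos": [0.013,0.1,0],"twist": [0,0,0]}
    - {"claw": 0.6,"delta_pos": [0.026,0.2,0],"twist": [0,0,0]}
    - {"claw": 0.6,"delta_pos": [0.04,0.3,0],"twist": [0,0,0]}
    - {"claw": 0.6,"delta_pos": [0.052,0.4,0],"twist": [0,0,0]}
    - {"claw": 0.6,"delta_pos": [0.065,0.5,0],"twist": [0,0,0]}

```text
t: 14.05
eef_pos: [520.2, -60.8, 56.6]
tool_rot: [-2.359, -2.075, 0.0]
wrist_force: [0.1, -3.1, 2.4]
gripper_width: 0.599
grip_force: 1.4
```

```bash
python3 - <<'E'
from h import *
np.set_printoptions(precision=2,suppress=True)
o=ctrl.get_obs();print(o['t'],o['eef_pos'],torack(o['eef_pos']),o['tool_rot'],o['wrist_force'],np.degrees(2*np.arctan2(o['tool_rot'][1],o['tool_rot'][0])))
E
```

```text
14.05 [520.18 -60.83  56.59] [-85.5   2.5] [-2.36 -2.08  0.  ] [ 0.11 -3.13  2.41] -277.3149033491153
```

>>> move_arm:
  deltas:
    - {"claw": 0.6,"delta_pos": [0.01,0.08,0],"twist": [0,0,0]}
    - {"claw": 0.6,"delta_pos": [0.02,0.15,0],"twist": [0,0,0]}
    - {"claw": 0.6,"delta_pos": [0.028,0.21,0],"twist": [0,0,0]}
    - {"claw": 0.6,"delta_pos": [0.034,0.26,0],"twist": [0,0,0]}
    - {"claw": 0.6,"delta_pos": [0.036,0.28,0],"twist": [0,0,0]}

```text
t: 14.55
eef_pos: [523.8, -32.9, 56.6]
tool_rot: [-2.358, -2.076, -0.0]
wrist_force: [-1.1, -1.9, 2.9]
gripper_width: 0.599
grip_force: 1.5
```

>>> move_arm:
  deltas:
    - {"claw": 0.6,"delta_pos": [0.004,0.03,0],"twist": [0,0,0]}
    - {"claw": 0.6,"delta_pos": [0.008,0.06,0],"twist": [0,0,0]}
    - {"claw": 0.6,"delta_pos": [0.008,0.06,0],"twist": [0,0,0]}

```text
t: 14.85
eef_pos: [524.3, -30.0, 56.6]
tool_rot: [2.358, 2.073, -0.005]
wrist_force: [-1.7, -9.1, 3.3]
gripper_width: 0.599
grip_force: 4.4
```

```bash
python3 - <<'E'
from h import *
np.set_printoptions(precision=2,suppress=True)
o=ctrl.get_obs();print(o['t'],o['eef_pos'],torack(o['eef_pos']),o['tool_rot'],o['wrist_force'],np.degrees(2*np.arctan2(o['tool_rot'][1],o['tool_rot'][0])))
E
```

```text
14.85 [524.3  -30.02  56.59] [-54.4   2.3] [ 2.36  2.07 -0.  ] [-1.66 -9.09  3.32] 82.61892025756977
```

>>> move_arm:
  deltas:
    - {"claw": 0.6,"delta_pos": [0.004,0.03,0],"twist": [0,0,0]}
    - {"claw": 0.6,"delta_pos": [0.006,0.05,0],"twist": [0,0,0]}
    - {"claw": 0.6,"delta_pos": [0.006,0.05,0],"twist": [0,0,0]}

```text
t: 15.15
eef_pos: [524.2, -30.2, 56.6]
tool_rot: [2.359, 2.067, -0.014]
wrist_force: [-3.4, -23.6, 9.8]
gripper_width: 0.602
grip_force: 11.6
```

>>> move_arm:
  deltas:
    - {"claw": 0.6,"delta_pos": [-0.025,-0.2,0],"twist": [0,0,0]}
    - {"claw": 0.6,"delta_pos": [-0.05,-0.4,0],"twist": [0,0,0]}
    - {"claw": 0.6,"delta_pos": [-0.05,-0.4,0.5],"twist": [0,0,0]}
    - {"claw": 0.4,"delta_pos": [-0.05,-0.4,1],"twist": [0,0,0]}

```text
t: 15.55
eef_pos: [518.9, -62.6, 156.5]
tool_rot: [-2.356, -2.072, 0.002]
wrist_force: [0.6, -0.4, 0.8]
gripper_width: 0.543
grip_force: 0.0
```

>>> move_arm:
  deltas:
    - {"claw": 0,"delta_pos": [0,0,0.5],"twist": [0,0,0]}
    - {"claw": 0,"delta_pos": [0,0,0.7],"twist": [0,0,0]}
    - {"claw": 0,"delta_pos": [0,0,0.7],"twist": [0,0,0]}
    - {"claw": 0,"delta_pos": [0,0,0.7],"twist": [0,0,0]}
    - {"claw": 0,"delta_pos": [0,0,0.7],"twist": [0,0,0]}

```text
t: 16.05
eef_pos: [519.3, -62.6, 225.1]
tool_rot: [-2.357, -2.074, 0.002]
wrist_force: [-0.2, -0.2, 0.5]
gripper_width: 0.092
grip_force: 0.0
```

```bash
python3 - <<'E'
from h import *
np.set_printoptions(precision=2,suppress=True)
o=ctrl.get_obs();print(o['t'],o['eef_pos'],torack(o['eef_pos']),o['tool_rot'],o['wrist_force'])
T=wcam();im=shot('wrist','w4.png');np.save('T4.npy',T)
e=[[*toworld(10+a,2.5+b),98] for a,b in((55,-45),(-55,-45),(-55,45),(55,45))]
for q in wproj(T,e): cv2.circle(im,tuple(int(v) for v in q),4,(0,0,255),1)
cv2.imwrite('pics/w4.png',im); print(wproj(T,e))
E
```

```text
16.05 [519.33 -62.6  225.12] [-87.4   3.1] [-2.36 -2.07  0.  ] [-0.21 -0.19  0.47]
[[395.28 -19.51]
 [387.24 145.06]
 [269.21 145.1 ]
 [261.79 -19.28]]
```

View pics/w4.png

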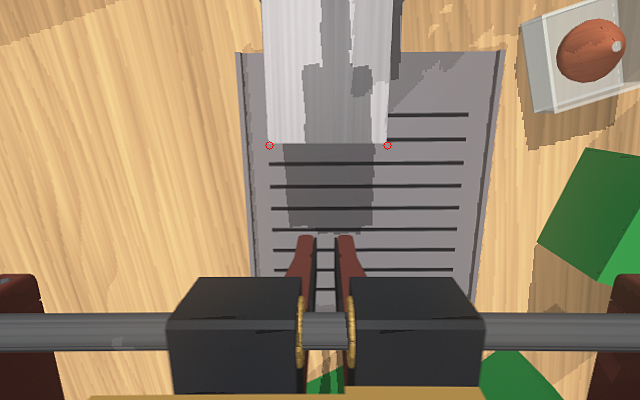

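The wrist view shows the canister square and fully on: its base corners are at (270,145) and (387,145), exactly where a seated canister should be.

>>> move_arm:
  deltas:
    - {"claw": 0,"delta_pos": [0.06,0.4,0],"twist": [0,0,0]}
    - {"claw": 0,"delta_pos": [0.1,0.68,0],"twist": [0,0,0]}

```text
t: 16.3
eef_pos: [529.7, 6.6, 225.3]
tool_rot: [-2.358, -2.073, 0.001]
wrist_force: [-0.1, -0.5, 1.3]
gripper_width: 0.007
grip_force: 0.0
```

>>> move_arm:
  deltas:
    - {"claw": 0,"delta_pos": [0.06,0.4,0],"twist": [0,0,0]}
    - {"claw": 0,"delta_pos": [0.1,0.66,-0.1],"twist": [0,0,0]}
    - {"claw": 0,"delta_pos": [0.1,0.66,-0.1],"twist": [0,0,0]}
    - {"claw": 0,"delta_pos": [0.1,0.66,-0.1],"twist": [0,0,0]}

```text
t: 16.7
eef_pos: [539.5, 71.7, 215.3]
tool_rot: [-2.355, -2.076, 0.003]
wrist_force: [0.2, -0.9, 0.4]
gripper_width: 0.008
grip_force: 0.0
```

```bash
python3 - <<'E'
from h import *
np.set_printoptions(precision=2,suppress=True)
o=ctrl.get_obs();p=o['eef_pos'];print(o['t'],p,torack(p),o['tool_rot'],o['wrist_force'])
for d in range(0,96,5):
    t=np.radians(d);x=70+140*np.sin(t)-6*np.cos(t);z=72+140*np.cos(t)+6*np.sin(t)
    print(d,np.r_[toworld(x,0),z]-p)
E
```

```text
16.7 [539.5   71.68 215.31] [48.4  0.1] [-2.36 -2.08  0.  ] [ 0.17 -0.89  0.41]
0 [ 2.12 15.46 -3.31]
5 [ 3.67 27.59 -3.32]
10 [ 5.21 39.67 -4.39]
15 [ 6.74 51.61 -6.52]
20 [ 8.24 63.32 -9.7 ]
25 [  9.7   74.71 -13.89]
30 [ 11.11  85.7  -19.06]
35 [ 12.45  96.2  -25.18]
40 [ 13.72 106.12 -32.2 ]
45 [ 14.91 115.41 -40.07]
50 [ 16.01 123.98 -48.72]
55 [ 17.   131.76 -58.09]
60 [ 17.89 138.71 -68.11]
65 [ 18.67 144.77 -78.7 ]
70 [ 19.32 149.88 -89.78]
75 [  19.85  154.02 -101.28]
80 [  20.25  157.15 -113.09]
85 [  20.52  159.25 -125.13]
90 [  20.66  160.29 -137.31]
95 [  20.66  160.28 -149.53]
```

>>> move_arm:
  deltas:
    - {"claw": 0,"delta_pos": [0.02,0.15,-0.03],"twist": [0,0,0]}
    - {"claw": 0,"delta_pos": [0.04,0.28,-0.03],"twist": [0,0,0]}
    - {"claw": 0,"delta_pos": [0.052,0.4,-0.04],"twist": [0,0,0]}
    - {"claw": 0,"delta_pos": [0.067,0.52,-0.065],"twist": [0,0,0]}
    - {"claw": 0,"delta_pos": [0.082,0.63,-0.1],"twist": [0,0,0]}

```text
t: 17.2
eef_pos: [548.5, 134.6, 206.6]
tool_rot: [2.359, 2.074, -0.001]
wrist_force: [-1.6, -4.2, 2.8]
gripper_width: 0.005
grip_force: 2.3
```

>>> move_arm:
  deltas:
    - {"claw": 0,"delta_pos": [0.015,0.11,-0.04],"twist": [0,0,0]}
    - {"claw": 0,"delta_pos": [0.029,0.22,-0.09],"twist": [0,0,0]}
    - {"claw": 0,"delta_pos": [0.042,0.33,-0.15],"twist": [0,0,0]}
    - {"claw": 0,"delta_pos": [0.055,0.43,-0.22],"twist": [0,0,0]}
    - {"claw": 0,"delta_pos": [0.067,0.52,-0.3],"twist": [0,0,0]}

```text
t: 17.7
eef_pos: [555.1, 187.9, 176.2]
tool_rot: [-2.358, -2.076, -0.001]
wrist_force: [-1.8, -2.1, 3.8]
gripper_width: 0.005
grip_force: 2.1
```

```bash
python3 - <<'E'
from h import *
np.set_printoptions(precision=2,suppress=True)
o=ctrl.get_obs();p=o['eef_pos'];print(o['t'],p,torack(p),o['tool_rot'],o['wrist_force'])
im=shot('scene','s2.png');print(ctrl.tip_of('scene','lever_pad')[:1],ctrl.tip_of('scene','peg_tip')[:1])
cv2.imwrite('pics/s2c.png',cv2.resize(im[90:290,200:460],None,fx=2.5,fy=2.5))
E
```

```text
17.7 [555.13 187.89 176.21] [165.7  -0.6] [-2.36 -2.08 -0.  ] [-1.76 -2.12  3.78]
[{'uv': [373.1, 143.1], 'p': 0.63}] [{'uv': [338.1, 179.8], 'p': 0.28}]
```

View pics/s2c.png

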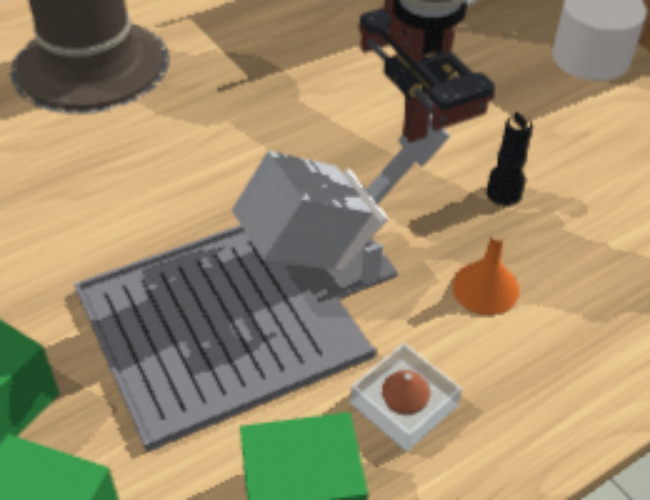

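The scene crop shows the canister about halfway up, tight against the white plate. The fingers are on the lever pad and clear of the torch and funnel.

>>> move_arm:
  deltas:
    - {"claw": 0,"delta_pos": [0.005,0.08,-0.096],"twist": [0,0,0]}
    - {"claw": 0,"delta_pos": [0.015,0.155,-0.19],"twist": [0,0,0]}
    - {"claw": 0,"delta_pos": [0.023,0.225,-0.29],"twist": [0,0,0]}
    - {"claw": 0,"delta_pos": [0.03,0.285,-0.396],"twist": [0,0,0]}
    - {"claw": 0,"delta_pos": [0.037,0.337,-0.507],"twist": [0,0,0]}

```text
t: 18.35
eef_pos: [559.8, 221.6, 126.3]
tool_rot: [2.359, 2.075, 0.005]
wrist_force: [2.2, 1.9, 4.2]
gripper_width: 0.011
grip_force: 1.9
```

>>> move_arm:
  deltas:
    - {"claw": 0,"delta_pos": [0.005,0.041,-0.115],"twist": [0,0,0]}
    - {"claw": 0,"delta_pos": [0.009,0.073,-0.233],"twist": [0,0,0]}
    - {"claw": 0,"delta_pos": [0.012,0.094,-0.34],"twist": [0,0,0]}
    - {"claw": 0,"delta_pos": [0.013,0.1,-0.43],"twist": [0,0,0]}
    - {"claw": 0,"delta_pos": [0.013,0.1,-0.45],"twist": [0,0,0]}

```text
t: 18.85
eef_pos: [559.3, 229.8, 79.4]
tool_rot: [-2.358, -2.075, 0.003]
wrist_force: [-0.5, 2.2, 3.4]
gripper_width: 0.009
grip_force: 1.5
```

```bash
python3 - <<'E'
from h import *
np.set_printoptions(precision=2,suppress=True)
o=ctrl.get_obs();p=o['eef_pos'];print(o['t'],p,torack(p),o['tool_rot'],o['wrist_force'])
E
```

```text
18.85 [559.32 229.85  79.44] [207.8   0.6] [-2.36 -2.08  0.  ] [-0.45  2.22  3.44]
```

Nearly at the stop (expected z is about 78). I'll press a little further until the force rises.

>>> move_arm:
  deltas:
    - {"claw": 0,"delta_pos": [0,0,-0.03],"twist": [0,0,0]}
    - {"claw": 0,"delta_pos": [0,0,-0.05],"twist": [0,0,0]}
    - {"claw": 0,"delta_pos": [0,0,-0.05],"twist": [0,0,0]}

```text
t: 19.15
eef_pos: [559.4, 230.0, 78.0]
tool_rot: [2.358, 2.075, -0.002]
wrist_force: [-7.9, -2.0, 20.0]
gripper_width: 0.005
grip_force: 10.6
```

>>> move_arm:
  deltas:
    - {"claw": 0,"delta_pos": [0,0,-0.03],"twist": [0,0,0]}
    - {"claw": 0,"delta_pos": [0,0,-0.03],"twist": [0,0,0]}

```text
t: 19.35
eef_pos: [559.5, 230.1, 77.6]
tool_rot: [2.357, 2.073, -0.001]
wrist_force: [-14.0, -7.1, 44.0]
gripper_width: 0.001
grip_force: 21.9
```

>>> move_arm:
  deltas:
    - {"claw": 0,"delta_pos": [0,0,0.3],"twist": [0,0,0]}
    - {"claw": 0,"delta_pos": [0,0,0.7],"twist": [0,0,0]}
    - {"claw": 0,"delta_pos": [0,0,1],"twist": [0,0,0]}

```text
t: 19.65
eef_pos: [559.8, 229.2, 174.6]
tool_rot: [2.359, 2.074, -0.002]
wrist_force: [1.0, 1.3, 0.0]
gripper_width: 0.008
grip_force: 0.0
```

>>> move_arm:
  deltas:
    - {"claw": 0,"delta_pos": [0,0,0.5],"twist": [0,0,0]}
    - {"claw": 0,"delta_pos": [0,0,1],"twist": [0,0,0]}
    - {"claw": 0,"delta_pos": [0,0,1],"twist": [0,0,0]}
    - {"claw": 0,"delta_pos": [0,0,1],"twist": [0,0,0]}

```text
t: 20.05
eef_pos: [560.2, 229.3, 273.7]
tool_rot: [2.358, 2.073, 0.001]
wrist_force: [-0.0, -0.5, -0.2]
gripper_width: 0.003
grip_force: 0.0
```

>>> move_arm:
  deltas:
    - {"claw": 0,"delta_pos": [0,-0.5,0.3],"twist": [0,0,0]}
    - {"claw": 0,"delta_pos": [0,-1,0.5],"twist": [0,0,0]}
    - {"claw": 0,"delta_pos": [0,-1,0.5],"twist": [0,0,0]}
    - {"claw": 0,"delta_pos": [0,-1,0.5],"twist": [0,0,0]}

```text
t: 20.45
eef_pos: [560.3, 126.9, 321.9]
tool_rot: [2.363, 2.069, -0.004]
wrist_force: [0.6, 0.6, -0.2]
gripper_width: 0.005
grip_force: 0.0
```

```bash
python3 - <<'E'
from h import *
np.set_printoptions(precision=2,suppress=True)
o=ctrl.get_obs();print(o['t'],o['eef_pos'],o['wrist_force'])
T=wcam();im=shot('wrist','w5.png');s=shot('scene','s3.png')
e=[[*toworld(80+a,b),178] for a,b in((45,-45),(-45,-45),(-45,45),(45,45))]
e0=[[*toworld(80+a,b),68] for a,b in((45,-45),(-45,-45),(-45,45),(45,45))]
l=[[*toworld(80+a,b),59] for a,b in((162,-25),(162,25),(112,-25),(112,25))]
for q in wproj(T,e+l): cv2.circle(im,tuple(int(round(v)) for v in q),3,(0,0,255),1)
s=cv2.resize(s[90:290,200:460],None,fx=2.5,fy=2.5)
for q in proj('scene',e+e0+l): cv2.circle(s,tuple(int(round(v)) for v in (q-[200,90])*2.5),3,(0,0,255),1)
s=cv2.resize(s,(520,400))
out=np.zeros((400+200,640,3),np.uint8);out=cv2.resize(np.hstack([im,s]),(800,276))
cv2.imwrite('pics/f.png',np.vstack([im[:200],cv2.copyMakeBorder(s,0,0,0,120,cv2.BORDER_CONSTANT)]))
E
```

```text
20.45 [560.26 126.88 321.85] [ 0.64  0.6  -0.24]
```

View pics/f.png

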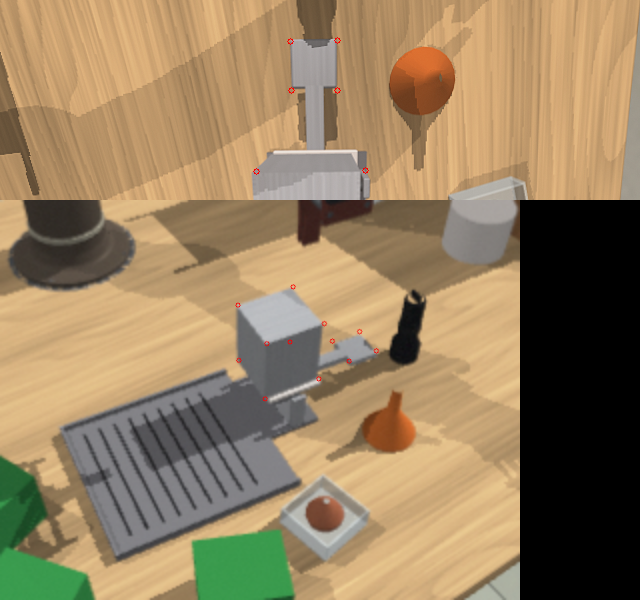

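The final views show the canister upright and mouth down, flush on the white plate and within a few mm of the model corners. The lever is level, the bystanders are untouched, and the gripper is clear.

```bash
python3 -c "
from station import ctrl
print(ctrl.job_done())"
```

```text
the job is handed in; nothing more can be done
None
```

The peg was folded flat, the canister slid fully on and the peg swung upright to its stop, so the canister stands mouth down on the seat plate with the torch, funnel and bulb tray untouched; the last push on the lever read 44 N at the wrist, through the fingertips, and the job is handed in with no verdict returned.

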